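# Bring up the treatment station: strip, controller, timer

## Task

Bring the treatment station up with the closed fingertips, in this order: first press the raised half of the power strip's rocker down to switch it on, then push the round key of the blue controller fully down so that it stays down, and last press the long bar key of the black timer fully down for a moment and let it come back up. Press no other key, do not pick up or shove the timer, and leave the bottles, jar, lid, tape roll and cup standing where they are.

Things in the scene. Friction and masses are not known exactly. Their poses are not given: they have to be found in the camera images.
- strip: mains power strip screwed to the table: grey box 62 x 230 mm, 36 mm high, with three round white sockets along it and one white rocker in a black frame near its +y end. Origin: centre of its underside; z up, y along its length (towards the rocker end). It lies at one of three places (left, middle, right).
- rocker (a joint): angle of the strip's white rocker, rad: 0 off, 0.30 on (stop). A shallow V of two flat halves, each 26 mm long (along the strip), 28 mm wide; hinge line across the strip at y +75 mm, 45 mm above the table. Off: the +y half slopes up outwards to 8 mm above the hinge, the other is level. On: the +y half is level. Turns under 2 to 4 N on the raised half; stays where left.
- rocker_press (a point): point to press: middle of the top face of the rocker's +y (raised when off) half, 15 mm from the hinge line. It moves with the rocker: about 49 mm above the table when off, 45 mm when on.
- controller: blue controller screwed to the table, 170 mm wide (y) x 150 mm deep (x). Front (-x) part: flat deck 45 mm above the table with three white keys in a row; rear part: display sloping up to 78 mm. Origin: centre of its underside; z up, x from the keys towards the display, y to the left as seen by someone facing the display. At one of the three places.
- latch_key (a joint): travel of the controller's round key, m: 0 = up, 0.006 = fully down (stop). Round, 30 mm across, standing 10 mm above the deck when up; centre at x -42, y +53 mm of the controller. It moves under about 4 N and stays where it is left (no spring).
- latch_key_top (a point): centre of the top face of the round key, 55 mm above the table when up; moves with it.
- square_mid (a joint): travel of the controller's middle square key (24 x 24 mm, x -42, y 0, sprung, 0.006 m travel); not to be pressed.
- square_end (a joint): travel of the controller's other square key (24 x 24 mm, x -42, y -53 mm, sprung, 0.006 m travel); not to be pressed.
- timer: black desk timer standing loose on the table, 0.3 to 0.55 kg, 130 mm wide (y) x 110 mm deep (x). Front (-x) part: flat deck 28 mm above the table with two white keys; rear part: display sloping up to 53 mm. Origin: centre of its underside; z up, x from the keys towards the display. At one of the three places.
- bar_key (a joint): travel of the timer's long bar key, m: 0 = up, 0.006 = fully down (stop). Bar 64 mm long (y) x 22 mm (x), standing 10 mm above the deck when up; centre at x -34, y -20 mm of the timer. Sprung: moves from 1.5 N, fully down at 5 N, comes back up when let go.
- bar_key_top (a point): centre of the top face of the bar key, 38 mm above the table when up; moves with it.
- dot_key (a joint): travel of the timer's small round key (18 mm across, 8 mm proud, x -34, y +45 mm, sprung, 0.005 m travel); not to be pressed.
- jar: clear closed jar with white cap, 72 mm across, 85 mm high, loose; origin: centre of its underside. Leave alone.
- jar_lid: white flat jar lid lying on the table, 84 mm across, 13 mm high, loose; origin: centre of its underside. Leave alone.
- tape_roll: roll of tape lying flat, 72 mm across, 25 mm high, loose; origin: centre of its underside. Leave alone.
- squeeze_bottle: white squeeze bottle with a long thin nozzle, 66 mm across, 185 mm high, loose; origin: centre of its underside. Leave alone.
- gel_bottle: green bottle, 52 mm across, 150 mm high, loose; origin: centre of its underside. Leave alone.
- vial: small amber vial, 28 mm across, 65 mm high, loose; origin: centre of its underside. Leave alone.
- cup: white cup, 68 mm across, 75 mm high, loose; origin: centre of its underside. Leave alone.
Things that resemble listed ones, but are neither listed nor needed, are in the scene too. Of the things like the controller, leave any that is purple or red; of the rest the larger one is meant.

How it is judged:
By the outcome, as a careful person would: the job done as asked, in the order asked, and still so for the second after the job is handed in, with the robot touching nothing.
It also fails if it takes over 54 s, if anything falls off the work surface, if the arm or the gripper's body presses on something with over 40 N, if the wrist force passes 120 N, or if a joint passes its speed limit or range.

## Robot

A 6-joint arm with a two-finger parallel gripper is mounted at the origin on the work surface. World frame = base frame: x ahead of the robot, y to its left, z up, the work surface at z = 0. Lengths are in mm, angles in rad, forces in N, time in s.
With the tool pointing down it reaches from about 350 to 775 mm from the base axis. Payload 7.3 kg.
Tool frame: the origin (TCP) lies at the centre of the arm's flange, where the gripper is bolted on; the fingertips stand 178 mm ahead of it and the grasp point (between the pads) lies 159 mm ahead of it; z points along the fingers, y is the direction in which the jaws open and shut (so a half turn about z gives the same grasp; the last joint's range is limited). The gripper opens to 92 mm and grips with 3 to 60 N. Pads are 19 mm wide; open, the fingers measure 130 mm over their backs; the gripper's body (75 mm by 190 mm) begins 47 mm behind the grasp point.
Start: joints at [-1.343, 0.342, 1.524, -0, 1.275, -0.146], TCP at [191.726, -488.742, 404.741] pointing down, gripper open.
Joint ranges: [-2.53, 2.53], [-0.77, 2.02], [0.04, 2.7], [-1, 4.14], [0.28, 2.66], [-3.11, 3.11]. Speed limits (rad/s): [2.57, 2.57, 3.14, 3.14, 3.14, 3.14].

## Interface

Orientations are given as [roll, pitch, yaw] about the fixed x, y, z axes, in that order (R = Rz(yaw) Ry(pitch) Rx(roll)).
In Python, from plant import get_obs, capture, close_job gives the robot as it stands. The module is installed in compiled form; this text tells all that it offers.
- The arm moves only by the shell command python3 -m pendant 'ROWS'. ROWS is JSON, a list of rows, each a list of 3 entries, a list of its own where there are three numbers: the shift along the tool's x, y, z in m, then the turn, a rotation vector about the tool's x, y, z in rad, then the finger opening in m, from 0 to 0.0918. In form: [[[tx, ty, tz], [wx, wy, wz], fingers], ...]. A call has 1 to 10 rows; each row is the pose to reach, as a shift and turn from the pose commanded when the call began, along the tool's axes at that moment; what a row does not reach only later rows make up. A row lasts 1/12 s, in which the tool goes at most 41.7 mm and 7.16 degrees, less where a joint would pass 70% of its speed; a pose out of reach is approached as far as the arm can. A call with a gripper value outside its range is refused whole. The fingers move at their own pace and stop on an object; the grip force is fixed at half the most. Time passes only in rows, so rows that repeat a pose let the fingers close. It gives the time, the measured TCP pose, the force and the opening at its end, in the units of the state.
- get_obs(): the state, without advancing time (a new reading comes with each control period).
- capture(name): name is "scene" or "top" or "wrist"; returns a dict with "color" (480x640x3 uint8, red, green, blue), "mtx" (3x3 intrinsics, pixels), "dist" ([k1, k2, p1, p2, k3] as OpenCV has them; the pictures are not rectified), "rvec" (rotation vector, rad) and "tvec" (3), from world to camera coordinates, as OpenCV has them. Camera axes: x right, y down, z forward; pixel columns grow to the right and rows downward; lengths in mm; the calibration is good to about 2 mm. A picture is of the moment at which its call begins. There is no depth.
- close_job(): hands the job in, once; it reports no verdict.
The state is a dict: "time": time; "joint_positions": joint angles; "dq": joint speeds; "tau": joint torques, N m; "tool_pos": TCP position; "tcp_rot": TCP orientation; "contact_force": force on the tool from outside, world axes, zero at the start; "moment": the same for the moment, N m; "grip_width": finger opening in mm.
Only numpy, scipy, OpenCV 4.12 (cv2) and the standard library are available. Lean on these libraries where they do the work, as an engineer would, in place of code of your own. Each camera call takes 0.05 s, during which the arm holds its last target. There are 200 camera calls.

## Working session

There is one attempt and no reset: what is moved stays moved. The work goes in short steps, Python scripts to look and compute and a shell command to move; the robot and the scene stay as the last step left them, time stands still between calls to the robot, and variables do not carry over. Pictures are saved under pics/ and viewed, about 8 in all and at most 12, crops included, and the job is handed in when it is done.

```bash
mkdir -p pics; python3 - <<'E'
from plant import *
import cv2
o=get_obs(); print(o)
for n in("scene","top"):
    c=capture(n); cv2.imwrite(f"pics/{n}1.png",c["color"][:,:,::-1]); print(n,c["mtx"],c["dist"],c["rvec"],c["tvec"])
E
```

```text
{'time': 0.0, 'joint_positions': array([-1.34298187e+00,  3.42753230e-01,  1.52503124e+00, -2.28193594e-05,
        1.27539628e+00, -1.46010615e-01]), 'dq': array([-0.00061292, -0.00092954, -0.00096236, -0.0017082 , -0.00139856,
       -0.00124985]), 'tau': array([-1.09617954e-04, -4.31239200e+01, -2.44225895e+01,  7.18197436e-02,
        5.60576341e-02, -1.19292654e-04]), 'tool_pos': array([ 191.70100397, -488.60502795,  404.02394358]), 'tcp_rot': array([-3.14001828e+00, -2.09467949e-04,  3.73831570e-01]), 'contact_force': array([ 1.22078909,  0.1847797 , -0.64878729]), 'moment': array([0.01173549, 0.01452202, 0.06437293]), 'grip_width': 91.79131559365413}
scene [[484.25557241   0.         326.92817648]
 [  0.         484.25557241 234.2294594 ]
 [  0.           0.           1.        ]] [0.04519776 0.         0.         0.         0.        ] [ 1.47159373  1.77099203 -0.95545733] [  73.31221755 -225.68277575 1649.58339438]
top [[433.7823356    0.         321.08061346]
 [  0.         433.7823356  242.14915874]
 [  0.           0.           1.        ]] [-0.05840407  0.          0.          0.          0.        ] [ 2.14772633 -2.16180381  0.18771526] [  12.17582279  508.04276898 1006.84457026]
```

View pics/top1.png

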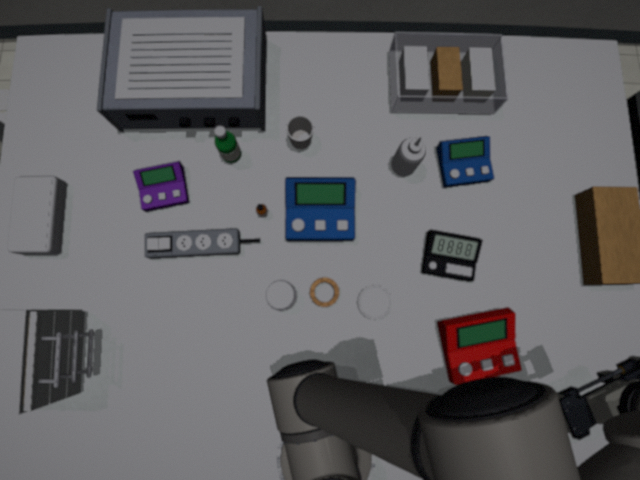

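View pics/scene1.png

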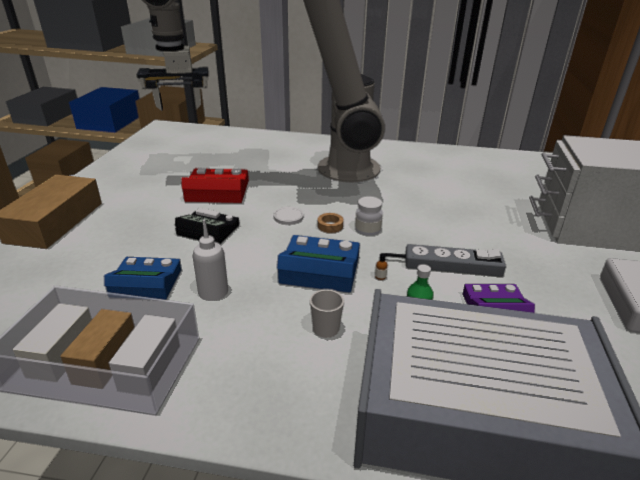

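The top view shows the strip on the left (rocker about (158,243)), the large blue controller in the middle (round key about (296,226)) and the timer on the right (bar about (460,270)). The small blue, purple and red controllers are decoys. Next I measure the keys.

```bash
cat > h.py <<'E'
from plant import *
import cv2, numpy as np
def ray(c,uv,z):
    n=cv2.undistortPoints(np.array([[uv]],float),c["mtx"],np.array(c["dist"]))[0,0]
    R=cv2.Rodrigues(np.array(c["rvec"],float))[0]; o=-R.T@np.ravel(c["tvec"]); d=R.T@np.array([*n,1])
    return (o+d*(z-o[2])/d[2])
def blobs(c,roi,thr,amin=15):
    x0,y0,x1,y1=roi; g=c["color"][y0:y1,x0:x1].min(2)
    m=(g>thr).astype(np.uint8)
    k,_,s,ce=cv2.connectedComponentsWithStats(m)
    return [(ce[i]+[x0,y0],s[i]) for i in range(1,k) if s[i,4]>=amin]
E
python3 - <<'E'
from h import *
c=capture("top")
for n,roi,z,t in(("strip",(140,226,245,260),40,140),("ctrl",(284,176,358,244),55,120),("timer",(420,228,484,284),38,120)):
    for ce,s in blobs(c,roi,t): print(n,ce.round(1),s,ray(c,ce,z).round(1))
a=c["color"]
tile=[cv2.resize(a[y:y+64,x:x+90,::-1],None,fx=6,fy=6)[:, :540] for x,y in((138,212),(284,190),(412,225))]
cv2.imwrite("pics/z.png",cv2.resize(np.vstack(tile),(400,600*96//100)))
E
```

```text
ctrl [356.6 180.5] [70  0  4 13 18] [656.6 -78.2  55. ]
ctrl [355.6 224. ] [60 16 14 52 72] [548.9 -73.5  55. ]
ctrl [297.8 224.5] [ 9 44 10 10 77] [548.4  64.4  55. ]
ctrl [319.8 224.8] [32 45  8  8 56] [547.4  12.1  55. ]
ctrl [342.2 224.6] [54 45  9  8 61] [547.7 -41.6  55. ]
timer [421.7 238.8] [  0   0  10  33 103] [ 515.3 -236.    38. ]
timer [466.  230.8] [ 13   0  51  12 262] [ 534.5 -347.    38. ]
timer [480.  268.9] [ 52  15  12  41 226] [ 440.7 -376.5   38. ]
timer [432.5 265. ] [11 35  4  5 16] [ 451.  -259.7   38. ]
timer [458.6 269.5] [ 27  37  24  10 151] [ 439.5 -323.3   38. ]
timer [436.5 280.5] [  0  46  51  10 230] [ 413.7 -267.7   38. ]
```

View pics/z.png

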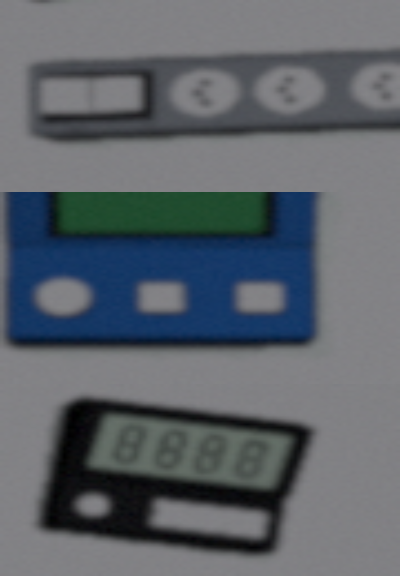

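Tiles: the rocker's hinge is about (158.7,243.7) in the full image and its halves span columns 146.5 to 170.6. The controller keys are in one row, and the timer is turned about -0.18 rad.

```bash
cat >> h.py <<'E'
from scipy.spatial.transform import Rotation as Ro
def go(tip,yaw):
    o=get_obs(); R=Ro.from_euler("xyz",o["tcp_rot"]); p=np.array(tip,float)+[0,0,178]
    T=Ro.from_euler("xyz",[np.pi,0,yaw])
    print("t",o["time"],"tip",(o["tool_pos"]+R.apply([0,0,178])).round(1),"yaw",o["tcp_rot"][2].round(3),"F",o["contact_force"].round(1),"grip",round(o["grip_width"],1))
    print("shift m",(R.inv().apply(p-o["tool_pos"])/1000).round(4),"turn",(R.inv()*T).as_rotvec().round(3))
E
python3 - <<'E'
from h import *
c=capture("top")
h=ray(c,(158.7,243.7),45); r=ray(c,(170.6,243.3),45)
for u in((184,242),(204,241),(225,240)): print(ray(c,u,37).round(1))
print(h.round(1),r.round(1))
s=[ray(c,(184,242),37),ray(c,(225,240),37)]; d=s[0]-s[1]; d/=np.linalg.norm(d)
P=h+15*d; print("dir",d,"press",P)
go([400,-180,220],0.9); go([P[0],P[1],100],np.arctan2(d[1],d[0]))
E
```

```text
[510.2 338.8  37. ]
[512.4 290.6  37. ]
[514.6 240.1  37. ]
[505.1 397.1  45. ] [506.  368.5  45. ]
dir [-0.04451274  0.99900882  0.        ] press [504.46997849 412.11617402  45.        ]
t 0.2 tip [ 191.7 -488.5  226.3] yaw 0.374 F [-0.4  0.3  0.4] grip 91.5
shift m [ 0.3066 -0.2113  0.0065] turn [-0.001 -0.    -0.526]
t 0.2 tip [ 191.7 -488.5  226.3] yaw 0.374 F [-0.4  0.3  0.4] grip 91.5
shift m [ 0.6201 -0.7243  0.127 ] turn [-1.000e-03 -1.000e-03 -1.242e+00]
```

```bash
r='[[0.307,-0.211,0],[0,0,-0.526],0]'; python3 -m pendant '[[[0.307,-0.211,0],[0,0,-0.526],0],[[0.307,-0.211,0],[0,0,-0.526],0],[[0.307,-0.211,0],[0,0,-0.526],0],[[0.307,-0.211,0],[0,0,-0.526],0],[[0.307,-0.211,0],[0,0,-0.526],0],[[0.307,-0.211,0],[0,0,-0.526],0],[[0.307,-0.211,0],[0,0,-0.526],0],[[0.307,-0.211,0],[0,0,-0.526],0],[[0.307,-0.211,0],[0,0,-0.526],0],[[0.307,-0.211,0],[0,0,-0.526],0]]'
python3 -c "
from h import *
go([500,130,210],1.615);go([504.5,412,110],1.615)"
```

```text
time: 1.03
tool_pos: [402.9, -175.1, 404.8]
tcp_rot: [-3.142, -0.002, 0.906]
contact_force: [-1.5, -0.5, 0.5]
grip_width: 29.6
t 1.0333 tip [ 403.1 -174.8  226.8] yaw 0.906 F [-1.5 -0.5  0.5] grip 29.6
shift m [ 0.3    -0.1117  0.0175] turn [ 0.001 -0.002 -0.709]
t 1.0333 tip [ 403.1 -174.8  226.8] yaw 0.906 F [-1.5 -0.5  0.5] grip 29.6
shift m [ 0.5245 -0.2821  0.1181] turn [ 0.001 -0.002 -0.709]
```

```bash
python3 -m pendant '[[[0.524,-0.282,0],[0,0,-0.709],0],[[0.524,-0.282,0],[0,0,-0.709],0],[[0.524,-0.282,0],[0,0,-0.709],0],[[0.524,-0.282,0],[0,0,-0.709],0],[[0.524,-0.282,0],[0,0,-0.709],0],[[0.524,-0.282,0],[0,0,-0.709],0],[[0.524,-0.282,0],[0,0,-0.709],0],[[0.524,-0.282,0],[0,0,-0.709],0],[[0.524,-0.282,0],[0,0,-0.709],0],[[0.524,-0.282,0],[0,0,-0.709],0]]'
python3 -c "
from h import *
go([504.5,412,130],1.615)"
```

```text
time: 1.87
tool_pos: [473.9, 231.9, 404.6]
tcp_rot: [3.142, 0.0, 1.609]
contact_force: [1.3, -0.0, 0.4]
grip_width: 0.4
t 1.8667 tip [473.9 231.8 226.6] yaw 1.609 F [ 1.3 -0.   0.4] grip 0.4
shift m [0.1789 0.0374 0.0966] turn [ 0.     0.    -0.006]
```

```bash
python3 -m pendant '[[[0.179,0.037,0.06],[0,0,-0.006],0],[[0.179,0.037,0.06],[0,0,-0.006],0],[[0.179,0.037,0.06],[0,0,-0.006],0],[[0.179,0.037,0.06],[0,0,-0.006],0],[[0.179,0.037,0.06],[0,0,-0.006],0],[[0.179,0.037,0.06],[0,0,-0.006],0],[[0.179,0.037,0.06],[0,0,-0.006],0],[[0.179,0.037,0.06],[0,0,-0.006],0],[[0.179,0.037,0.06],[0,0,-0.006],0]]'
python3 -c "
from h import *
go([504.5,412,60],1.615)
c=capture('wrist');cv2.imwrite('pics/w1.png',c['color'][:,:,::-1])
for q in ([505.1,397.1,45],[504.5,412,49]):
  print(cv2.projectPoints(np.array([q],float),np.array(c['rvec'],float),np.array(c['tvec'],float),c['mtx'],np.array(c['dist']))[0].ravel())
"
```

```text
time: 2.62
tool_pos: [504.4, 409.0, 345.4]
tcp_rot: [3.141, 0.0, 1.614]
contact_force: [-0.1, -0.0, -0.0]
grip_width: -0.0
t 2.6167 tip [504.6 409.  167.4] yaw 1.614 F [-0.1 -0.  -0. ] grip -0.0
shift m [3.000e-03 1.000e-04 1.074e-01] turn [ 0.001  0.    -0.001]
[315.63170622 252.32497183]
[315.69577675 235.67947994]
```

View pics/w1.png

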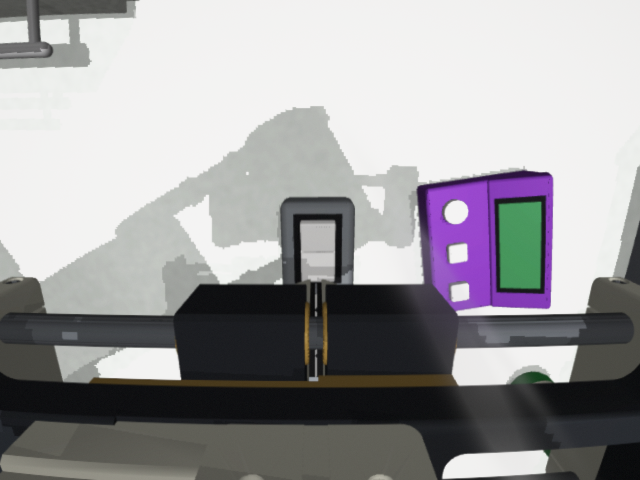

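The wrist view shows the rocker, with the hinge line at row 252 (predicted 252) and its centre column about 318 against a predicted 315.7, so I move 2 mm to +x.

```bash
python3 -m pendant '[[[0.003,0.002,0.03],[0,0,0],0],[[0.003,0.002,0.06],[0,0,0],0],[[0.003,0.002,0.09],[0,0,0],0],[[0.003,0.002,0.108],[0,0,0],0],[[0.003,0.002,0.108],[0,0,0],0],[[0.003,0.002,0.108],[0,0,0],0],[[0.003,0.002,0.108],[0,0,0],0]]'
python3 -m pendant '[[[0,0,0.003],[0,0,0],0],[[0,0,0.006],[0,0,0],0],[[0,0,0.009],[0,0,0],0],[[0,0,0.012],[0,0,0],0],[[0,0,0.012],[0,0,0],0],[[0,0,0.012],[0,0,0],0]]'
python3 -c "
from h import *
go([506.5,412,45],1.615)"
```

```text
time: 3.25
tool_pos: [506.8, 413.1, 238.8]
tcp_rot: [3.139, -0.002, 1.614]
contact_force: [0.4, -0.4, 0.6]
grip_width: 0.2
time: 3.75
tool_pos: [506.0, 413.4, 224.7]
tcp_rot: [3.141, 0.0, 1.615]
contact_force: [0.2, 1.4, 0.7]
grip_width: 0.6
t 3.75 tip [506.  413.4  46.7] yaw 1.615 F [0.2 1.4 0.7] grip 0.6
shift m [-0.0014  0.0004  0.0017] turn [ 0.  0. -0.]
```

```bash
python3 -m pendant '[[[-0.001,0,0.001],[0,0,0],0],[[-0.001,0,0.002],[0,0,0],0],[[-0.001,0,0.002],[0,0,0],0],[[-0.001,0,0.002],[0,0,0],0]]'
python3 -m pendant '[[[0,0,0.001],[0,0,0],0],[[0,0,0.001],[0,0,0],0],[[0,0,0.001],[0,0,0],0]]'
python3 -m pendant '[[[0,0,0.001],[0,0,0],0],[[0,0,0.001],[0,0,0],0],[[0,0,0.001],[0,0,0],0]]'
```

```text
time: 4.08
tool_pos: [506.1, 412.3, 223.3]
tcp_rot: [3.141, -0.0, 1.615]
contact_force: [-0.6, 1.1, 6.0]
grip_width: 0.2
time: 4.33
tool_pos: [506.0, 412.3, 223.2]
tcp_rot: [3.141, -0.0, 1.615]
contact_force: [-2.6, -0.1, 10.0]
grip_width: 0.5
time: 4.58
tool_pos: [506.0, 412.4, 223.1]
tcp_rot: [3.14, -0.001, 1.615]
contact_force: [-4.2, -1.1, 16.3]
grip_width: 0.7
```

The rocker reached its stop, with the tip at 45.1 mm and 16 N. I lift and check.

```bash
python3 -m pendant '[[[0,0,-0.03],[0,0,0],0],[[0,0,-0.07],[0,0,0],0],[[0,0,-0.1],[0,0,0],0],[[-0.04,0,-0.12],[0,0,0],0],[[-0.08,0,-0.12],[0,0,0],0],[[-0.08,0,-0.12],[0,0,0],0],[[-0.08,0,-0.12],[0,0,0],0]]'
python3 -c "
from h import *
c=capture('scene')
p=cv2.projectPoints(np.array([[505.,397,45]]),np.array(c['rvec'],float),np.array(c['tvec'],float),c['mtx'],np.array(c['dist']))[0].ravel();u,v=p.astype(int);print(p)
a=[cv2.resize(x[v-22:v+22,u-35:u+35],(490,290),interpolation=2)for x in(cv2.imread('pics/scene1.png'),c['color'][:,:,::-1])]
cv2.imwrite('pics/s2.png',np.vstack(a))
go([548.4,64.4,165],1.615)"
```

```text
time: 5.17
tool_pos: [509.8, 330.3, 340.8]
tcp_rot: [-3.141, 0.001, 1.612]
contact_force: [-0.2, 0.4, -0.2]
grip_width: 0.4
[487.25014723 252.62430369]
t 5.2167 tip [509.5 331.4 162.5] yaw 1.613 F [-0.3  0.4 -0.8] grip 0.4
shift m [-0.2685  0.0274 -0.0024] turn [-0.001  0.    -0.002]
```

View pics/s2.png

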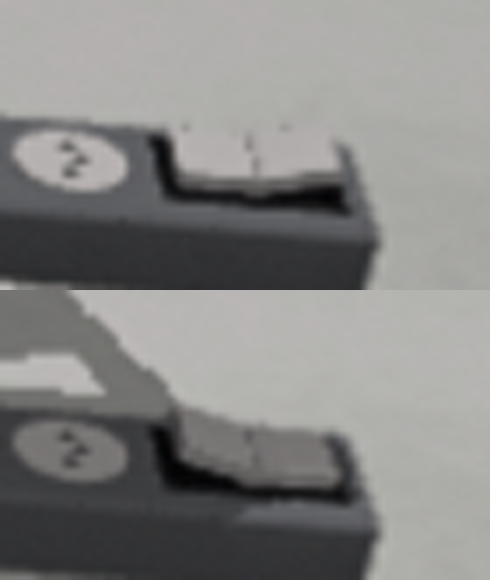

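The rocker has flipped: the +y half is level and the other half is raised. Now the controller.

```bash
python3 -m pendant '[[[-0.268,0.027,0],[0,0,0],0],[[-0.268,0.027,0],[0,0,0],0],[[-0.268,0.027,0],[0,0,0],0],[[-0.268,0.027,0],[0,0,0],0],[[-0.268,0.027,0],[0,0,0],0],[[-0.268,0.027,0],[0,0,0],0],[[-0.268,0.027,0],[0,0,0],0],[[-0.268,0.027,0],[0,0,0],0],[[-0.268,0.027,0],[0,0,0],0],[[-0.268,0.027,0],[0,0,0],0]]'
python3 -c "
from h import *
go([548.4,64.4,65],1.615)
c=capture('wrist');cv2.imwrite('pics/w2.png',c['color'][:,:,::-1])
print(cv2.projectPoints(np.array([[548.4,64.4,55]]),np.array(c['rvec'],float),np.array(c['tvec'],float),c['mtx'],np.array(c['dist']))[0].ravel())
"
```

```text
time: 6.05
tool_pos: [548.4, 67.1, 340.1]
tcp_rot: [-3.14, -0.001, 1.616]
contact_force: [0.5, 0.8, -1.9]
grip_width: 0.5
t 6.05 tip [548.2  67.2 162.1] yaw 1.616 F [ 0.5  0.8 -1.9] grip 0.5
shift m [-0.0027 -0.      0.0971] turn [-0.001 -0.001  0.001]
[315.98092222 246.5108883 ]
```

View pics/w2.png

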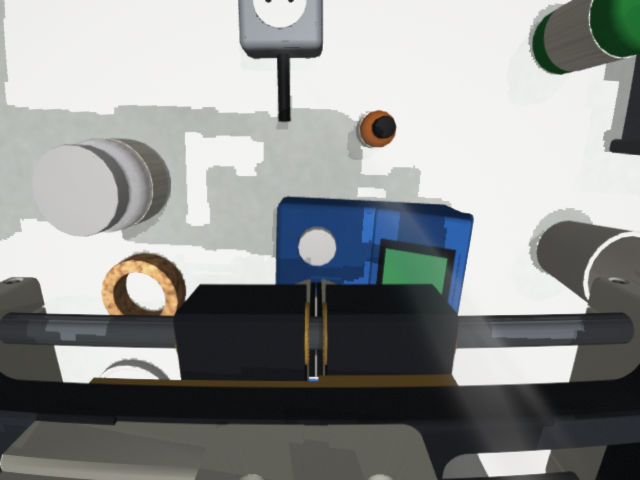

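Round key at (317.5,246.5), predicted (316,246.5). Descending.

```bash
python3 -m pendant '[[[-0.001,0.001,0.03],[0,0,0],0],[[-0.001,0.001,0.06],[0,0,0],0],[[-0.001,0.001,0.09],[0,0,0],0],[[-0.001,0.001,0.1],[0,0,0],0],[[-0.001,0.001,0.1],[0,0,0],0],[[-0.001,0.001,0.1],[0,0,0],0],[[-0.001,0.001,0.1],[0,0,0],0]]'
python3 -m pendant '[[[0,0,0.003],[0,0,0],0],[[0,0,0.006],[0,0,0],0],[[0,0,0.009],[0,0,0],0],[[0,0,0.011],[0,0,0],0],[[0,0,0.011],[0,0,0],0]]'
python3 -c "
from h import *
go([548.4,64.4,49],1.615)"
```

```text
time: 6.68
tool_pos: [550.1, 65.4, 242.4]
tcp_rot: [3.139, 0.0, 1.616]
contact_force: [-0.4, 0.2, 0.7]
grip_width: 0.5
time: 7.1
tool_pos: [549.7, 64.8, 230.0]
tcp_rot: [3.14, 0.0, 1.615]
contact_force: [0.2, 0.5, 1.2]
grip_width: 0.1
t 7.1 tip [550.   64.8  52. ] yaw 1.615 F [0.2 0.5 1.2] grip 0.1
shift m [-0.0003 -0.0013  0.003 ] turn [ 0.001  0.    -0.   ]
```

```bash
python3 -m pendant '[[[0,-0.001,0.001],[0,0,0],0],[[0,-0.001,0.002],[0,0,0],0],[[0,-0.001,0.003],[0,0,0],0],[[0,-0.001,0.003],[0,0,0],0],[[0,-0.001,0.003],[0,0,0],0]]'
python3 -m pendant '[[[0,0,0.001],[0,0,0],0],[[0,0,0.001],[0,0,0],0],[[0,0,0.001],[0,0,0],0]]'
python3 -m pendant '[[[0,0,0.001],[0,0,0],0],[[0,0,0.001],[0,0,0],0],[[0,0,0.001],[0,0,0],0]]'
```

```text
time: 7.52
tool_pos: [548.9, 64.7, 227.2]
tcp_rot: [3.139, 0.0, 1.615]
contact_force: [3.5, 0.4, 4.5]
grip_width: 0.3
time: 7.77
tool_pos: [548.9, 64.8, 227.0]
tcp_rot: [3.139, 0.0, 1.615]
contact_force: [1.5, -0.1, 11.4]
grip_width: 0.2
time: 8.02
tool_pos: [548.8, 64.7, 226.8]
tcp_rot: [3.139, 0.0, 1.615]
contact_force: [-1.8, 0.1, 18.5]
grip_width: 0.6
```

The key is at its stop (tip 48.9 mm, 18 N). I lift and head for the timer.

```bash
python3 -m pendant '[[[0,0,-0.03],[0,0,0],0],[[0,0,-0.07],[0,0,0],0],[[0,0,-0.11],[0,0,0],0],[[0,0,-0.125],[0,0,0],0],[[0,0,-0.125],[0,0,0],0]]'
python3 -c "
from h import *
go([445,-320,170],-0.18)"
```

```text
time: 8.43
tool_pos: [548.6, 64.8, 353.4]
tcp_rot: [3.136, 0.001, 1.615]
contact_force: [0.3, 0.1, -0.2]
grip_width: 0.4
t 8.4333 tip [549.6  64.8 175.4] yaw 1.615 F [ 0.3  0.1 -0.2] grip 0.4
shift m [-0.3799 -0.1205  0.005 ] turn [ 0.004 -0.005  1.795]
```

```bash
python3 -m pendant '[[[-0.38,-0.12,0],[0,0,1.795],0],[[-0.38,-0.12,0],[0,0,1.795],0],[[-0.38,-0.12,0],[0,0,1.795],0],[[-0.38,-0.12,0],[0,0,1.795],0],[[-0.38,-0.12,0],[0,0,1.795],0],[[-0.38,-0.12,0],[0,0,1.795],0],[[-0.38,-0.12,0],[0,0,1.795],0],[[-0.38,-0.12,0],[0,0,1.795],0],[[-0.38,-0.12,0],[0,0,1.795],0],[[-0.38,-0.12,0],[0,0,1.795],0]]'
python3 -c "
from h import *
go([440,-322,170],-0.18)"
```

```text
time: 9.27
tool_pos: [443.2, -323.4, 347.5]
tcp_rot: [-3.139, 0.003, 0.356]
contact_force: [0.1, 0.3, 0.0]
grip_width: 0.3
t 9.2667 tip [ 442.5 -323.   169.5] yaw 0.356 F [0.1 0.3 0. ] grip 0.3
shift m [-0.0025 -0.0024 -0.0005] turn [-0.002  0.004  0.536]
```

```bash
python3 -m pendant '[[[-0.002,-0.002,0],[0,0,0.536],0],[[-0.002,-0.002,0],[0,0,0.536],0],[[-0.002,-0.002,0],[0,0,0.536],0],[[-0.002,-0.002,0],[0,0,0.536],0],[[-0.002,-0.002,0],[0,0,0.536],0],[[-0.002,-0.002,0],[0,0,0.536],0],[[-0.002,-0.002,0],[0,0,0.536],0]]'
python3 -c "
from h import *
go([439.5,-323.3,48],-0.18)
c=capture('wrist');cv2.imwrite('pics/w3.png',c['color'][:,:,::-1])
print(cv2.projectPoints(np.array([[439.5,-323.3,38]]),np.array(c['rvec'],float),np.array(c['tvec'],float),c['mtx'],np.array(c['dist']))[0].ravel())
t=capture('top')
m=(t['color'][176:244,284:358]); cv2.imwrite('pics/t2.png',cv2.resize(m[:,:,::-1],None,fx=6,fy=6))
"
```

```text
time: 9.85
tool_pos: [442.2, -318.6, 348.1]
tcp_rot: [-3.14, 0.003, -0.17]
contact_force: [-0.2, -0.2, -0.1]
grip_width: 0.4
t 9.85 tip [ 441.7 -318.2  170.1] yaw -0.17 F [-0.2 -0.2 -0.1] grip 0.4
shift m [-0.0015  0.0053  0.1221] turn [-0.002  0.003  0.01 ]
[322.35866644 236.10574005]
```

View pics/w3.png

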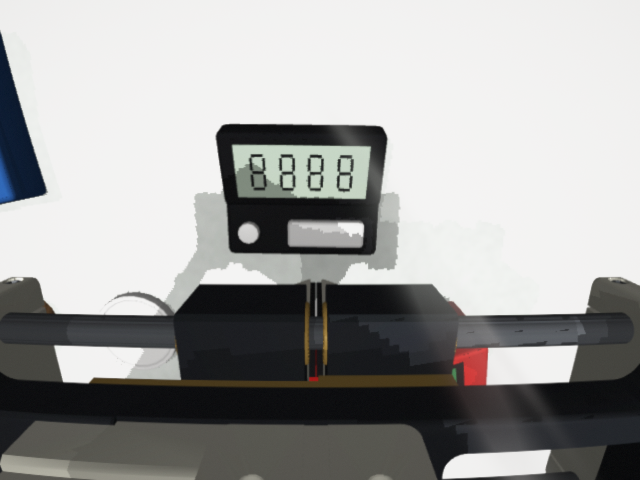

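Bar centre at (326,234), predicted (322,236), so about +3 mm tool y and +1.5 mm tool x. The dot key is at (248,233), well clear. The timer is square to the tool.

```bash
python3 -m pendant '[[[0,0.008,0.03],[0,0,0.01],0],[[0,0.008,0.06],[0,0,0.01],0],[[0,0.008,0.09],[0,0,0.01],0],[[0,0.008,0.115],[0,0,0.01],0],[[0,0.008,0.12],[0,0,0.01],0],[[0,0.008,0.12],[0,0,0.01],0],[[0,0.008,0.12],[0,0,0.01],0]]'
python3 -m pendant '[[[0,0,0.003],[0,0,0],0],[[0,0,0.006],[0,0,0],0],[[0,0,0.008],[0,0,0],0],[[0,0,0.01],[0,0,0],0],[[0,0,0.01],[0,0,0],0]]'
python3 -c "
from h import *
go([440.5,-326,32],-0.18)"
```

```text
time: 10.53
tool_pos: [441.6, -327.1, 230.5]
tcp_rot: [3.141, -0.001, -0.181]
contact_force: [0.3, 0.0, 0.3]
grip_width: 0.5
time: 10.95
tool_pos: [441.2, -326.8, 219.7]
tcp_rot: [3.142, -0.0, -0.181]
contact_force: [0.1, 0.3, 0.1]
grip_width: 0.5
t 10.95 tip [ 441.2 -326.8   41.7] yaw -0.181 F [0.1 0.3 0.1] grip 0.5
shift m [-0.0008 -0.0006  0.0097] turn [ 0.    -0.    -0.001]
```

View pics/t2.png

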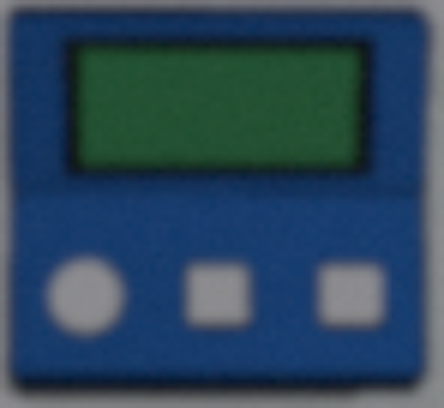

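The top crop cannot show the key depth, but the force and height at the stop were clear. Pressing the bar now.

```bash
python3 -m pendant '[[[0,0,0.002],[0,0,0],0],[[0,0,0.004],[0,0,0],0],[[0,0,0.006],[0,0,0],0],[[0,0,0.008],[0,0,0],0],[[0,0,0.009],[0,0,0],0],[[0,0,0.01],[0,0,0],0],[[0,0,0.01],[0,0,0],0]]'
python3 -m pendant '[[[0,0,0.001],[0,0,0],0],[[0,0,0.001],[0,0,0],0],[[0,0,0.001],[0,0,0],0]]'
```

```text
time: 11.53
tool_pos: [441.3, -326.9, 210.3]
tcp_rot: [3.141, -0.001, -0.181]
contact_force: [-1.6, 1.0, 6.3]
grip_width: -0.1
time: 11.78
tool_pos: [441.3, -326.9, 210.1]
tcp_rot: [3.141, -0.001, -0.181]
contact_force: [-2.6, 2.6, 13.6]
grip_width: 0.6
```

```bash
python3 -m pendant '[[[0,0,-0.003],[0,0,0],0],[[0,0,-0.01],[0,0,0],0],[[0,0,-0.04],[0,0,0],0],[[0,0,-0.08],[0,0,0],0],[[0,0,-0.12],[0,0,0],0],[[0,0,-0.15],[0,0,0],0],[[0,0,-0.15],[0,0,0],0],[[0,0,-0.15],[0,0,0],0],[[0,0,-0.15],[0,0,0],0]]'
python3 -c "
from h import *
print(get_obs()['contact_force'])
c=capture('scene')['color'][:,:,::-1];o=cv2.imread('pics/scene1.png')
f=lambda x,a,b,w,h:cv2.resize(x[b:b+h,a:a+w],(390,290),interpolation=2)
cv2.imwrite('pics/s3.png',np.vstack([np.hstack([f(x,165,200,80,60),f(x,275,225,90,67)])for x in(o,c)]))"
```

```text
time: 12.53
tool_pos: [440.9, -326.5, 357.9]
tcp_rot: [-3.141, 0.001, -0.181]
contact_force: [-0.2, -0.8, -0.5]
grip_width: 0.5
[-0.21144891 -0.82495041 -0.45634962]
```

View pics/s3.png

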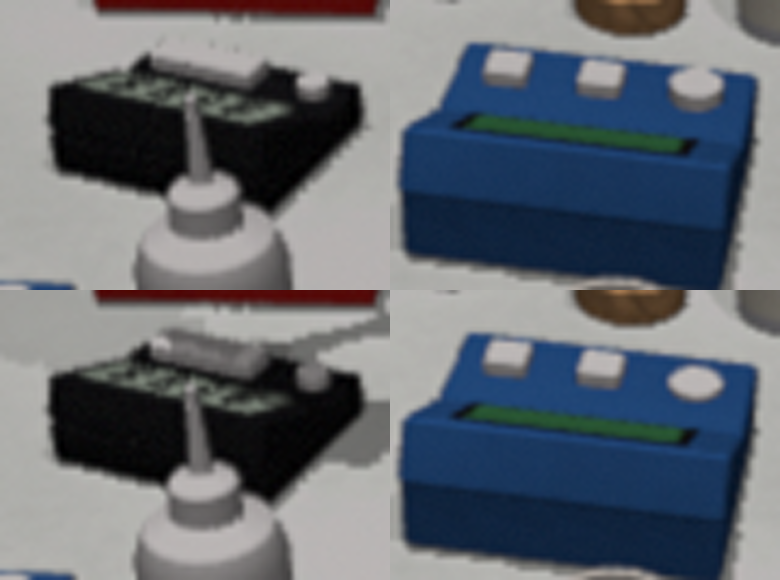

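The round key is down, the square keys are up, and the timer hasn't moved with its bar back up. Handing in.

```bash
python3 -c "
from plant import *
print(close_job())"
```

```text
the job is handed in; nothing more can be done
None
```

The treatment station is up and the job is handed in, after about 12.6 s of robot time. I pressed all three with the closed fingertips, in the order asked:

| Press | Fingertip height at the stop | Force there |
|---|---|---|
| Rocker, raised half | 45 mm | 16 N |
| Controller's round key | 49 mm | 18 N |
| Timer's bar key | 32 mm | 14 N |

**Checks that passed:**
- **Rocker:** the scene picture after the press shows it flipped to on.
- **Controller:** the final scene picture shows the round key down and both square keys up.
- **Timer:** the same picture shows the bar back up and the timer where it stood at the start. The dot key was not touched.
- **Contact:** the arm was clear of everything with no real contact force, and no reading passed 19 N.

**Limits of the checks:** the top picture could not show whether the round key was down, so that rests on the stop force and the scene picture. I did not check the bottles, jar, lid, tape roll and cup one by one. The tool's path kept well clear of them.

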